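Clamp an offcut in the swing-arm jig by feel

ROBOT

A 7-joint arm with a two-finger parallel gripper is mounted at the origin on a cart in front of the work surface, level with it; the furniture and walls round the work are solid. World frame = base frame: x ahead of the robot, y to its left, z up, the work surface at z = 0. Lengths are in m, angles in rad, forces in N, time in s.
With the tool pointing down it reaches from about 0.425 to 0.925 m from the base axis. Payload 6.8 kg.
Tool frame: the origin (TCP) lies between the finger pads; the fingertips stand 11 mm ahead of it and the grasp point (between the pads) lies 8 mm behind it; z points along the fingers, y is the line along which they close (so a half turn about z gives the same grasp; the last joint's range is limited). The gripper opens to 88 mm and grips with 3 to 60 N. Pads are 20 mm wide; open, the fingers measure 115 mm over their backs; the gripper's body (75 mm by 178 mm) begins 61 mm behind the grasp point.
Start: joints at [-1.387, 0.477, 0.022, 1.555, -0.011, 1.109, -0.083], TCP at [0.194, 0.646, 0.211] pointing down, gripper open.
Joint ranges: [-2.96, 2.96], [-0.34, 2.1], [-1.41, 1.46], [0.24, 2.44], [-1.37, 4.51], [0.17, 1.92], [-2.96, 2.96]. Speed limits (rad/s): [2.39, 2.39, 3.14, 3.14, 3.14, 3.14, 3.14].

INTERFACE

Orientations are given as a unit quaternion [x, y, z, w].
In Python, from bench import robot gives the robot as it stands.
- The arm moves only by the shell command python3 -m crank 'ROWS' [FORCE]. ROWS is JSON, a list of rows, each an object of numbers: "tx", "ty", "tz": the shift along the tool's x, y, z in m; "ax", "ay", "az": the turn, a rotation vector about the tool's x, y, z in rad; "claw": the closure in counts, from 0 (fully open) to 255 (shut). A call has 1 to 12 rows; each row shifts and turns the commanded pose from where the row before left it, along the tool's axes as they then stand; what a row does not reach is not made up. A row lasts 1/12 s, in which the tool goes at most 41.7 mm and 7.16 degrees, less where a joint would pass 70% of its speed; a pose out of reach is approached as far as the arm can. A call is refused whole if a number of a shift passes 0.0417 or a number of a turn 0.125, either way. A call with a gripper value outside its range is refused whole. The fingers move at their own pace and stop on an object; FORCE is the grip in N (left out, the last holds). Time passes only in rows, so rows that do not move let the fingers close. It gives the time, the measured TCP pose, the force, the opening and the grip force at its end, in the units of the state.
- robot.sense(): the state, without advancing time (a new reading comes with each control period).
- robot.grab_frame(name): name is "scene" or "top"; returns a dict with "color" (480x640x3 uint8, red, green, blue), "camera_matrix" (3x3 intrinsics, pixels), "position" and "orientation" of the camera in the world. Camera axes: x right, y down, z forward; pixel columns grow to the right and rows downward; lengths in m; the calibration is good to about 2 mm. A picture is of the moment at which its call begins. There is no depth.
- robot.hand_in(): hands the job in; it is judged then, once.
The state is a dict: "clock": time; "joints": joint angles; "qvel": joint speeds; "joint_torque": joint torques, N m; "ee_pos": TCP position; "orientation": TCP orientation; "ft_force": force on the tool from outside, world axes, zero at the start; "wrist_torque": the same for the moment, N m; "opening": opening from 0.0 (shut) to 1.0 (fully open); "grip_force": force on a finger pad.
Only numpy, scipy, OpenCV 4.12 (cv2) and the standard library are available. Lean on these libraries where they do the work, as an engineer would, in place of code of your own. Each camera call takes 0.05 s, during which the arm holds its last target. There are 200 camera calls.

TASK

Lay the loose maple offcut flat on the board of the clamping jig, its long side along the fence and midway along it, between the fence and the open swing arm. Let go of it, then push the arm's black end grip so that the arm turns about its pivot and its rubber shoe presses the offcut flush against the fence. Push by feel to a snug clamp, about 9 N at the grip and never over 15 N, then let go and leave the offcut clamped; do not disturb the other things.

Things in the scene. Friction and masses are not known exactly. Their poses are not given: they have to be found in the camera images.
- offcut: the loose workpiece: plain pale maple block, 45 mm (its x) x 130 mm (its y) x 32 mm high, about 0.12 kg. Origin at the centre of its underside. It starts flat on the worktop to the left of the jig.
- jig: clamping jig's plywood base board, fixed. Origin on the worktop; +x points to the fence (away from the robot), y to the left, z up. Board 12 mm thick, x -110 to 135, y -215 to 125 mm; its top is the bed the offcut lies on. Middle of the fence is at y 0. The arm's pivot bolt stands at x 20, y -190 mm (top at z 64 mm); the arm opens towards -x.
- fence: the jig's own low fence (not the taller one behind the jig): wooden rail 12 x 220 x 42 mm along the jig y. Origin under the rail's centre (jig x 127, y 0, z 12 mm). On its -x side is the fence's plywood face, 200 mm long, top 50 mm above the worktop, parallel to the rail. The face is adjustable: its front is locked 12 to 28 mm in front of the fence origin (jig x 115 to 99), different each time and not reported.
- end_grip: black grip, the last 100 mm of the swing arm at its free end; push on its long side facing the robot. 24 mm (x) x 100 mm (y, along the arm) x 30 mm high, from 22 to 52 mm above the worktop. Origin at the centre of its underside, 310 mm from the pivot; +y points away from the pivot. It turns with the arm.
- swing_arm (a joint): angle of the swing arm (wood, 24 mm wide, 22 to 52 mm above the worktop) about its upright pivot: 0 parallel to the fence, positive open (free end towards the robot; 0.36 to 0.48 at the start). Clamped it reads +0.05 to -0.10, depending on the fence face. The pivot is stiff (1 N m friction: 3.3 N at the grip moves it); the arm stays where it is left.
- shoe: round rubber shoe, 24 mm diameter, on the arm 190 mm from the pivot, centre 30 mm above the worktop. Origin: middle of its front face, 40 mm in front of the arm's centre line; +x points out of it to the fence. Sprung: yields 1 mm per 6 N, at most 8 mm. 9 N at the grip's middle gives about 9 N here, of which some 5 N stay when let go. Over 20 N on the offcut is too much.
- sanding_block: bystander: cork sanding block 59 x 112 x 34 mm, origin at the centre of its underside
- glue_bottle: bystander: standing glue bottle 44 x 62 x 208 mm, origin at the centre of its underside
- tape_measure: bystander: tape measure 35 x 80 x 68 mm, origin at the centre of its underside

How it is judged:
On the way, in this order (a step that is already met when the one before it is completed fails the run):
1. the offcut lies on the jig's board along the fence, let go, the arm still open (z of offcut in the frame of jig between 0.006 and 0.018 m and y of offcut in the frame of jig between -0.035 and 0.035 m and x of offcut in the frame of jig above 0 m and angle between the y axis of offcut and the y axis of jig, either way round below 0.26 rad and contact force between each of the fingers, shoe and offcut below 0.1 N and value of joint swing_arm above 0.25 rad), for 0.2 s.
2. the arm, pushed on its end grip, presses the offcut on the fence with more than 6 N (contact force between offcut and fence above 6 N and contact force between shoe and offcut above 4 N and contact force between the fingers and end_grip above 2 N), for 0.15 s.
At the end, for the whole second after the job is handed in: The offcut lies flat on the jig's board (its middle within 35 mm of the jig's middle along the fence), its long side parallel to the fence within 0.03 rad, at rest, and stays clamped between the arm's shoe and the fence with more than 3 N at each, the grip let go (z of offcut in the frame of jig between 0.006 and 0.018 m and y of offcut in the frame of jig between -0.035 and 0.035 m and contact force between offcut and fence above 3 N and contact force between shoe and offcut above 3 N and angle between the y axis of offcut and the y axis of fence, either way round below 0.03 rad and angle between offcut's own z axis and vertical below 0.04 rad and linear speed of offcut below 0.01 m/s and contact force between the fingers and end_grip below 0.1 N); the robot touches nothing.
It fails at once if the offcut is squeezed against the fence with more than 20 N (contact force between offcut and fence above 20 N).
It fails at once if the end grip is pushed with more than 15 N (contact force between the fingers and end_grip above 15 N).
It fails at once if a bystander is shifted by more than 20 mm (distance of any of sanding_block, glue_bottle, tape_measure from where it was at the start of the episode above 0.02 m).
It also fails if it takes over 70 s, if anything falls off the work surface, if the arm or the gripper's body presses on something with over 40 N, if the wrist force passes 120 N, or if a joint passes its speed limit or range.

## Working session

There is one attempt and no reset: what is moved stays moved. The work goes in short steps, Python scripts to look and compute and a shell command to move; the robot and the scene stay as the last step left them, time stands still between calls to the robot, and variables do not carry over. Pictures are saved under pics/ and viewed, at most 10 in all, crops included, and the job is handed in when it is done.

```bash
mkdir -p pics; ls; cat > h.py <<'E'
import numpy as np, cv2
from scipy.spatial.transform import Rotation as R
from bench import robot
def snap(cam,name=None):
    f=robot.grab_frame(cam)
    if name: cv2.imwrite('pics/'+name,f['color'][:,:,::-1])
    return f
def ray(f,u,v,z):
    K=np.array(f['camera_matrix']);M=R.from_quat(f['orientation']).as_matrix();p=np.array(f['position'])
    d=M@np.linalg.inv(K)@np.array([u,v,1.]); return p+d*(z-p[2])/d[2]
def proj(f,P):
    K=np.array(f['camera_matrix']);M=R.from_quat(f['orientation']).as_matrix();p=np.array(f['position'])
    q=(np.atleast_2d(P)-p)@M@K.T; return q[:,:2]/q[:,2:]
E
python3 - <<'E'
from h import *
s=robot.sense();print({k:np.round(v,3).tolist() for k,v in s.items()})
for c in('top','scene'):
    f=snap(c,c+'0.png');print(c,np.round(f['position'],3),np.round(R.from_quat(f['orientation']).as_matrix(),2).tolist(),np.array(f['camera_matrix']).tolist())
E
```

```text
pics
{'clock': 0.0, 'joints': [-1.387, 0.478, 0.022, 1.556, -0.011, 1.109, -0.083], 'qvel': [0.001, 0.001, -0.0, -0.001, -0.0, -0.001, 0.001], 'joint_torque': [0.0, -58.285, 1.535, -27.262, -0.054, 0.017, 0.0], 'ee_pos': [0.194, 0.646, 0.21], 'orientation': [0.145, 0.989, -0.001, -0.0], 'ft_force': [-0.185, -0.386, 1.085], 'wrist_torque': [0.063, 0.026, -0.038], 'grip_force': 0.0, 'opening': 0.998}
top [0.325 0.06  1.154] [[-0.11, -0.97, 0.21], [-0.99, 0.11, -0.03], [0.01, -0.21, -0.98]] [[555.2947118523606, 0.0, 318.32908187816906], [0.0, 555.2947118523606, 238.84582334186985], [0.0, 0.0, 1.0]]
scene [ 0.012 -0.639  0.51 ] [[0.77, -0.31, 0.56], [-0.64, -0.34, 0.69], [-0.02, -0.89, -0.46]] [[543.468740084864, 0.0, 314.95827293539014], [0.0, 543.468740084864, 231.65471975604962], [0.0, 0.0, 1.0]]
```

View pics/top0.png

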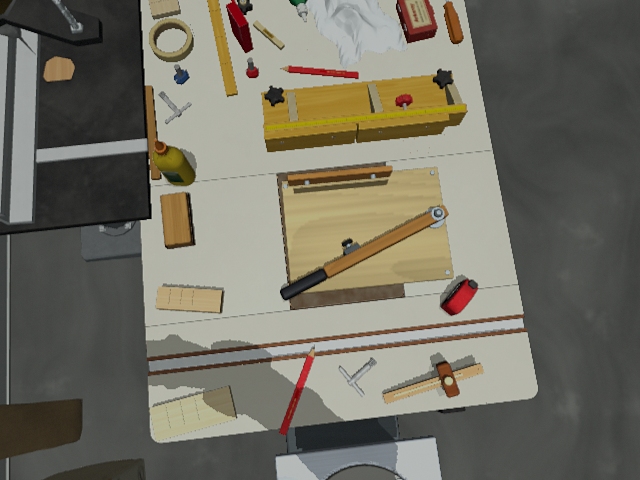

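View pics/scene0.png

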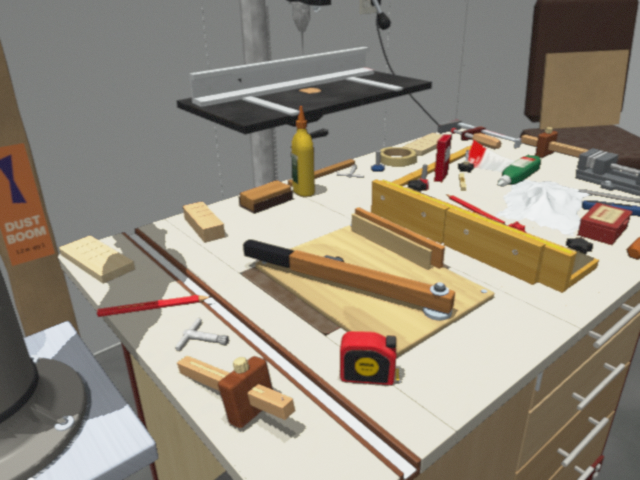

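The top view shows the offcut at about (190,299), the cork block at (177,220), the bottle at (173,165) and the tape measure at (459,296). The jig spans (280–455, 165–305), with the pivot at (438,215) and the black grip at (303,284). I'll enlarge the image to get the corners.

```bash
python3 - <<'E'
import cv2
a=cv2.imread('pics/top0.png')[150:315,145:465]
cv2.imwrite('pics/crop.png',cv2.resize(a,None,fx=2.5,fy=2.5,interpolation=cv2.INTER_CUBIC))
E
```

```text
(no output)
```

View pics/crop.png

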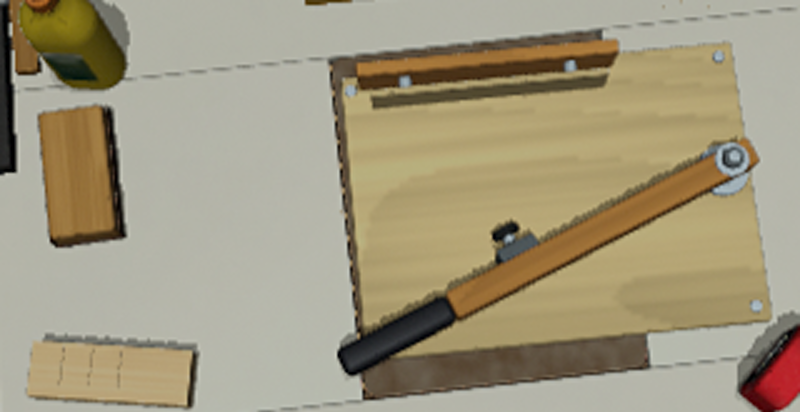

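The crop shows these offcut top corners: (30,343), (193,349), (188,406), (28,400). It also gives the board corners at (733,42), (770,320) and (360,360), the bolt at (733,156), the rail top ends at x 358 and 618, and the grip end at (340,360). Next I'll fit poses to these.

```bash
cat > fit.py <<'E'
from h import *
from scipy.optimize import least_squares
f=snap('top')
c=lambda L:np.array(L)/2.5+[145,150]
def place(p,P): 
    P=np.array(P,float);cs,sn=np.cos(p[2]),np.sin(p[2])
    return np.c_[p[0]+cs*P[:,0]-sn*P[:,1],p[1]+sn*P[:,0]+cs*P[:,1],P[:,2]]
def fit(P,uv,p0):
    r=least_squares(lambda p:(proj(f,place(p,P))-uv).ravel(),p0,loss='soft_l1');print(np.round(r.x,4),'res px',np.round(r.fun.reshape(-1,2),1).tolist());return r.x
J=fit([[.135,-.215,.012],[-.11,-.215,.012],[-.11,.125,.012],[.02,-.19,.064],[.133,.11,.054],[.133,-.11,.054]],
 c([[733,42],[770,320],[360,360],[733,156],[358,64],[618,41]]),[.65,0,0])
O=fit([[.0225,.065,.032],[.0225,-.065,.032],[-.0225,-.065,.032],[-.0225,.065,.032]],c([[30,343],[193,349],[188,406],[28,400]]),[.55,.35,0])
piv=place(J,[[.02,-.19,.052]])[0]
S=fit([[.012,.36,.052],[-.012,.36,.052],[.012,.26,.052],[-.012,.26,.052]],c([[338,350],[349,375],[444,298],[456,318]]),[piv[0],piv[1],J[2]+.4])
print('pivot',piv,'arm angle',S[2]-J[2])
for n,l,w in(('cork',[[40,114],[102,107],[117,236],[54,246]],.034),('tape',[[740,372]],.06)):
    print(n,[np.round(ray(f,*q,w)[:2],3).tolist() for q in c(l)])
E
python3 fit.py
```

```text
[ 0.5679 -0.0302 -0.0209] res px [[-0.8, 0.3], [0.6, 0.9], [1.2, -0.2], [0.3, 0.7], [-1.3, -1.0], [-0.2, -0.9]]
[ 0.4693  0.3004 -0.1475] res px [[0.8, 0.3], [-0.3, 0.2], [0.1, -0.3], [-0.5, -0.2]]
[ 0.5854 -0.2221  0.3716] res px [[-1.5, 0.0], [-0.4, 0.7], [0.5, -2.3], [1.3, 0.2]]
pivot [ 0.58394961 -0.22059067  0.052     ] arm angle 0.39250347551856124
cork [[0.693, 0.344], [0.694, 0.292], [0.582, 0.287], [0.579, 0.339]]
tape [[0.412, -0.199]]
```

```bash
python3 - <<'E'
from h import *
f=snap('top')
J=np.array([.5679,-.0302]);a=-.0209;M=np.array([[np.cos(a),-np.sin(a)],[np.sin(a),np.cos(a)]])
def j(u,v,z): return np.round((ray(f,u/2.5+145,v/2.5+150,z)[:2]-J)@M,4)
print('strip top edge z.05',j(372,97,.05),j(607,75,.05),' z.012',j(372,109,.012),j(607,85,.012))
print('yellow fence',j((300-145)*2.5,0,0))
img=f['color']
for u in (310,350,375): print(u,[img[v,u].tolist() for v in range(172,198)])
# goal in world
for x in (.045,.05): print(x,J+M@np.array([x,0]))
E
```

```text
strip top edge z.05 [0.1023 0.0984] [ 0.1036 -0.0981]  z.012 [0.1036 0.0997] [ 0.1067 -0.1034]
yellow fence [0.2056 0.078 ]
310 [[85, 71, 57], [146, 104, 55], [164, 118, 59], [165, 119, 58], [167, 120, 61], [165, 117, 57], [117, 80, 39], [68, 46, 22], [71, 47, 21], [71, 46, 18], [73, 46, 16], [66, 40, 13], [147, 131, 87], [173, 157, 109], [165, 149, 104], [117, 106, 70], [80, 71, 46], [83, 74, 50], [82, 73, 50], [98, 86, 59], [172, 157, 110], [183, 167, 118], [173, 156, 110], [171, 154, 108], [173, 157, 110], [175, 159, 113]]
350 [[158, 112, 56], [156, 110, 54], [111, 76, 35], [73, 49, 24], [76, 51, 23], [75, 50, 27], [71, 46, 21], [70, 46, 21], [123, 112, 89], [162, 149, 109], [168, 154, 108], [120, 110, 74], [76, 68, 46], [82, 72, 49], [82, 73, 48], [78, 69, 44], [169, 153, 106], [187, 170, 122], [181, 165, 118], [180, 164, 116], [182, 165, 118], [179, 162, 115], [172, 157, 111], [173, 158, 110], [178, 162, 114], [180, 164, 117]]
375 [[115, 79, 38], [66, 44, 17], [70, 55, 40], [76, 67, 55], [92, 92, 90], [99, 101, 103], [150, 136, 103], [173, 157, 109], [149, 133, 92], [100, 88, 59], [78, 69, 47], [81, 72, 48], [80, 70, 46], [95, 84, 54], [166, 150, 104], [180, 163, 116], [178, 162, 115], [178, 161, 114], [179, 162, 116], [179, 164, 116], [180, 163, 117], [178, 162, 114], [175, 159, 111], [175, 160, 113], [175, 159, 111], [178, 162, 113]]
0.045 [ 0.61289017 -0.03114043]
0.05 [ 0.61788908 -0.03124492]
```

```bash
python3 -m crank '[{"tx":-0.030,"ty":-0.021},{"tx":-0.030,"ty":-0.021},{"tx":-0.030,"ty":-0.021},{"tx":-0.030,"ty":-0.021},{"tx":-0.030,"ty":-0.021},{"tx":-0.030,"ty":-0.021},{"tx":-0.030,"ty":-0.021},{"tx":-0.030,"ty":-0.021},{"tx":-0.030,"ty":-0.021},{"tx":-0.030,"ty":-0.021},{"tx":-0.030,"ty":-0.021},{"tx":-0.030,"ty":-0.021}]'
python3 -m crank '[{"az":0.119},{"az":0.119},{"az":0.119},{"az":0.119},{"az":0.119},{"az":0.119},{"az":0.119},{"az":0.119},{"az":0.119},{"az":0.119},{"az":0.119},{"az":0.119}]'
python3 -m crank '[{"az":0}]'
```

```text
invalid input at $[0]: expected keys tx, ty, tz, ax, ay, az, claw
invalid input at $[0]: expected keys tx, ty, tz, ax, ay, az, claw
invalid input at $[0]: expected keys tx, ty, tz, ax, ay, az, claw
```

```bash
python3 -m crank '[{"tx":-0.030,"ty":-0.021,"tz":0,"ax":0,"ay":0,"az":0,"claw":0},{"tx":-0.030,"ty":-0.021,"tz":0,"ax":0,"ay":0,"az":0,"claw":0},{"tx":-0.030,"ty":-0.021,"tz":0,"ax":0,"ay":0,"az":0,"claw":0},{"tx":-0.030,"ty":-0.021,"tz":0,"ax":0,"ay":0,"az":0,"claw":0},{"tx":-0.030,"ty":-0.021,"tz":0,"ax":0,"ay":0,"az":0,"claw":0},{"tx":-0.030,"ty":-0.021,"tz":0,"ax":0,"ay":0,"az":0,"claw":0},{"tx":-0.030,"ty":-0.021,"tz":0,"ax":0,"ay":0,"az":0,"claw":0},{"tx":-0.030,"ty":-0.021,"tz":0,"ax":0,"ay":0,"az":0,"claw":0},{"tx":-0.030,"ty":-0.021,"tz":0,"ax":0,"ay":0,"az":0,"claw":0},{"tx":-0.030,"ty":-0.021,"tz":0,"ax":0,"ay":0,"az":0,"claw":0},{"tx":-0.030,"ty":-0.021,"tz":0,"ax":0,"ay":0,"az":0,"claw":0},{"tx":-0.030,"ty":-0.021,"tz":0,"ax":0,"ay":0,"az":0,"claw":0}]'
python3 -m crank '[{"tx":0,"ty":0,"tz":0,"ax":0,"ay":0,"az":0.119,"claw":0},{"tx":0,"ty":0,"tz":0,"ax":0,"ay":0,"az":0.119,"claw":0},{"tx":0,"ty":0,"tz":0,"ax":0,"ay":0,"az":0.119,"claw":0},{"tx":0,"ty":0,"tz":0,"ax":0,"ay":0,"az":0.119,"claw":0},{"tx":0,"ty":0,"tz":0,"ax":0,"ay":0,"az":0.119,"claw":0},{"tx":0,"ty":0,"tz":0,"ax":0,"ay":0,"az":0.119,"claw":0},{"tx":0,"ty":0,"tz":0,"ax":0,"ay":0,"az":0.119,"claw":0},{"tx":0,"ty":0,"tz":0,"ax":0,"ay":0,"az":0.119,"claw":0},{"tx":0,"ty":0,"tz":0,"ax":0,"ay":0,"az":0.119,"claw":0},{"tx":0,"ty":0,"tz":0,"ax":0,"ay":0,"az":0.119,"claw":0},{"tx":0,"ty":0,"tz":0,"ax":0,"ay":0,"az":0.119,"claw":0},{"tx":0,"ty":0,"tz":0,"ax":0,"ay":0,"az":0.119,"claw":0}]'
python3 -m crank '[{"tx":0,"ty":0,"tz":0,"ax":0,"ay":0,"az":0,"claw":0}]'
cat >> h.py <<'E'
def go(x,y,z=None,yaw=None):
    "shift in tool axes from the sensed TCP to (x,y,z); turn az for tool y at world angle yaw (mod pi)"
    s=robot.sense();p=np.array(s['ee_pos']);M=R.from_quat(s['orientation']).as_matrix()
    d=np.array([x,y,p[2] if z is None else z])-p
    ya=np.arctan2(M[1,1],M[0,1]);e=None if yaw is None else (ya-yaw+np.pi/2)%np.pi-np.pi/2
    print('t',round(s['clock'],2),'tcp',np.round(p,4),'shift',np.round(M.T@d,4),'yaw',round(ya,4),'az',e,'tilt',np.round(M[:2,2],4),'F',np.round(s['ft_force'],2),'open',s['opening'])
E
python3 -c "
from h import *
go(.4693,.3004,.028,-.1475)"
```

```text
clock: 1.2
ee_pos: [0.4672, 0.2999, 0.2112]
orientation: [0.145, 0.989, 0.0, -0.0]
ft_force: [0.2, 0.1, 0.2]
opening: 1.003
grip_force: 0.0
clock: 2.2
ee_pos: [0.4663, 0.3015, 0.2111]
orientation: [0.76, 0.65, -0.0, -0.0]
ft_force: [-0.1, -0.1, 0.6]
opening: 1.0
grip_force: 0.0
clock: 2.28
ee_pos: [0.4663, 0.3016, 0.211]
orientation: [0.759, 0.651, -0.0, 0.0]
ft_force: [0.4, -0.9, 0.1]
opening: 1.001
grip_force: 0.0
t 2.28 tcp [0.4663 0.3016 0.211 ] shift [-0.0007  0.0031  0.183 ] yaw -0.1531 az -0.005599564366185916 tilt [-0.0001 -0.0003] F [ 0.39 -0.91  0.14] open 1.000631275353713
```

```bash
python3 -m crank '[{"tx":-0.001,"ty":0.003,"tz":0.03,"ax":0,"ay":0,"az":-0.005,"claw":0},{"tx":0,"ty":0,"tz":0.035,"ax":0,"ay":0,"az":0,"claw":0},{"tx":0,"ty":0,"tz":0.035,"ax":0,"ay":0,"az":0,"claw":0},{"tx":0,"ty":0,"tz":0.035,"ax":0,"ay":0,"az":0,"claw":0},{"tx":0,"ty":0,"tz":0.03,"ax":0,"ay":0,"az":0,"claw":0},{"tx":0,"ty":0,"tz":0.02,"ax":0,"ay":0,"az":0,"claw":0},{"tx":0,"ty":0,"tz":0.01,"ax":0,"ay":0,"az":0,"claw":0},{"tx":0,"ty":0,"tz":0,"ax":0,"ay":0,"az":0,"claw":0},{"tx":0,"ty":0,"tz":0,"ax":0,"ay":0,"az":0,"claw":0}]'
python3 -c "
from h import *
go(.4693,.3004,.016,-.1475); snap('top','g1.png')
a=cv2.imread('pics/g1.png')[200:400,80:400]
cv2.imwrite('pics/g1c.png',cv2.resize(a,None,fx=2,fy=2))"
```

```text
clock: 3.03
ee_pos: [0.4696, 0.3002, 0.0165]
orientation: [0.756, 0.655, 0.0, -0.0]
ft_force: [0.2, -0.2, -0.1]
opening: 1.002
grip_force: 0.0
t 3.03 tcp [0.4696 0.3002 0.0165] shift [ 0.0001 -0.0003  0.0005] yaw -0.1426 az 0.004885551363655649 tilt [0.0001 0.0001] F [ 0.17 -0.17 -0.12] open 1.0024435552016355
```

View pics/g1c.png

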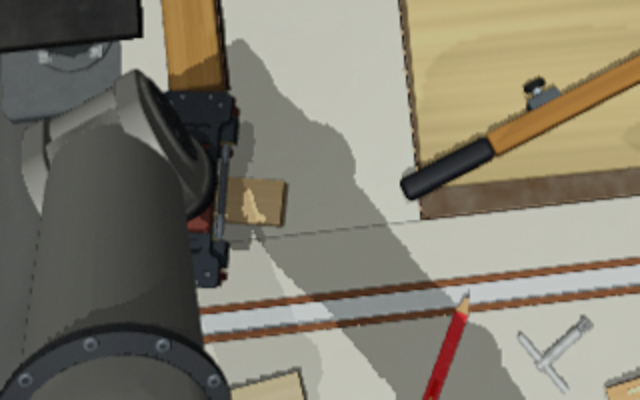

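The gripper straddles the offcut, whose right end shows at (255,202) in the crop. Closing on it.

```bash
python3 -m crank '[{"tx":0,"ty":0,"tz":0,"ax":0,"ay":0,"az":0,"claw":255},{"tx":0,"ty":0,"tz":0,"ax":0,"ay":0,"az":0,"claw":255},{"tx":0,"ty":0,"tz":0,"ax":0,"ay":0,"az":0,"claw":255},{"tx":0,"ty":0,"tz":0,"ax":0,"ay":0,"az":0,"claw":255},{"tx":0,"ty":0,"tz":0,"ax":0,"ay":0,"az":0,"claw":255},{"tx":0,"ty":0,"tz":0,"ax":0,"ay":0,"az":0,"claw":255},{"tx":0,"ty":0,"tz":0,"ax":0,"ay":0,"az":0,"claw":255},{"tx":0,"ty":0,"tz":0,"ax":0,"ay":0,"az":0,"claw":255}]' 20
python3 -m crank '[{"tx":0,"ty":0,"tz":-0.02,"ax":0,"ay":0,"az":0,"claw":255},{"tx":0,"ty":0,"tz":-0.03,"ax":0,"ay":0,"az":0,"claw":255},{"tx":0,"ty":0,"tz":-0.03,"ax":0,"ay":0,"az":0,"claw":255},{"tx":0,"ty":0,"tz":-0.03,"ax":0,"ay":0,"az":0,"claw":255},{"tx":0,"ty":0,"tz":-0.01,"ax":0,"ay":0,"az":-0.06,"claw":255},{"tx":0,"ty":0,"tz":0,"ax":0,"ay":0,"az":-0.06,"claw":255},{"tx":0,"ty":0,"tz":0,"ax":0,"ay":0,"az":0,"claw":255},{"tx":0,"ty":0,"tz":0,"ax":0,"ay":0,"az":0,"claw":255}]'
python3 -c "
from h import *
go(.6129,-.0311,.13,-.0209)"
```

```text
clock: 3.75
ee_pos: [0.4696, 0.3002, 0.0163]
orientation: [0.756, 0.654, 0.0, 0.0]
ft_force: [0.7, -0.6, 1.8]
opening: 0.51
grip_force: 19.9
clock: 4.42
ee_pos: [0.4687, 0.2999, 0.1358]
orientation: [0.716, 0.698, -0.0, -0.0]
ft_force: [0.3, 0.8, -1.9]
opening: 0.508
grip_force: 19.9
t 4.42 tcp [0.4687 0.2999 0.1358] shift [-0.3272  0.1527  0.0058] yaw -0.0257 az -0.004805877711060447 tilt [-0.001  -0.0003] F [ 0.3   0.75 -1.94] open 0.507778221474515
```

```bash
python3 -m crank '[{"tx":-0.02,"ty":0.009,"tz":0,"ax":0,"ay":0,"az":-0.005,"claw":255},{"tx":-0.028,"ty":0.013,"tz":0,"ax":0,"ay":0,"az":0,"claw":255},{"tx":-0.03,"ty":0.014,"tz":0,"ax":0,"ay":0,"az":0,"claw":255},{"tx":-0.03,"ty":0.014,"tz":0,"ax":0,"ay":0,"az":0,"claw":255},{"tx":-0.03,"ty":0.014,"tz":0,"ax":0,"ay":0,"az":0,"claw":255},{"tx":-0.03,"ty":0.014,"tz":0,"ax":0,"ay":0,"az":0,"claw":255},{"tx":-0.03,"ty":0.014,"tz":0,"ax":0,"ay":0,"az":0,"claw":255},{"tx":-0.03,"ty":0.014,"tz":0,"ax":0,"ay":0,"az":0,"claw":255},{"tx":-0.03,"ty":0.014,"tz":0,"ax":0,"ay":0,"az":0,"claw":255},{"tx":-0.03,"ty":0.014,"tz":0,"ax":0,"ay":0,"az":0,"claw":255},{"tx":-0.025,"ty":0.012,"tz":0,"ax":0,"ay":0,"az":0,"claw":255},{"tx":-0.014,"ty":0.007,"tz":0,"ax":0,"ay":0,"az":0,"claw":255}]'
python3 -m crank '[{"tx":0,"ty":0,"tz":0,"ax":0,"ay":0,"az":0,"claw":255},{"tx":0,"ty":0,"tz":0,"ax":0,"ay":0,"az":0,"claw":255}]'
python3 -c "
from h import *
go(.6129,-.0311,.029,-.0209)"
```

```text
clock: 5.42
ee_pos: [0.616, -0.0343, 0.1352]
orientation: [0.716, 0.698, -0.001, 0.0]
ft_force: [-0.6, -0.1, -1.8]
opening: 0.508
grip_force: 19.9
clock: 5.58
ee_pos: [0.6152, -0.0306, 0.135]
orientation: [0.715, 0.699, -0.001, -0.001]
ft_force: [0.3, 0.8, -1.1]
opening: 0.508
grip_force: 19.9
t 5.58 tcp [ 0.6152 -0.0306  0.135 ] shift [-0.0005 -0.0021  0.106 ] yaw -0.0224 az -0.0015363890559880744 tilt [-0.0021 -0.0004] F [ 0.33  0.85 -1.11] open 0.5076375280587383
```

```bash
python3 -m crank '[{"tx":0,"ty":-0.002,"tz":0.02,"ax":0,"ay":0,"az":0,"claw":255},{"tx":0,"ty":0,"tz":0.025,"ax":0,"ay":0,"az":0,"claw":255},{"tx":0,"ty":0,"tz":0.025,"ax":0,"ay":0,"az":0,"claw":255},{"tx":0,"ty":0,"tz":0.02,"ax":0,"ay":0,"az":0,"claw":255},{"tx":0,"ty":0,"tz":0.01,"ax":0,"ay":0,"az":0,"claw":255},{"tx":0,"ty":0,"tz":0.003,"ax":0,"ay":0,"az":0,"claw":255},{"tx":0,"ty":0,"tz":0.001,"ax":0,"ay":0,"az":0,"claw":255},{"tx":0,"ty":0,"tz":0,"ax":0,"ay":0,"az":0,"claw":255},{"tx":0,"ty":0,"tz":0,"ax":0,"ay":0,"az":0,"claw":255}]'
python3 -m crank '[{"tx":0,"ty":0,"tz":0.001,"ax":0,"ay":0,"az":0,"claw":255},{"tx":0,"ty":0,"tz":0.001,"ax":0,"ay":0,"az":0,"claw":255},{"tx":0,"ty":0,"tz":0,"ax":0,"ay":0,"az":0,"claw":255}]'
python3 -c "
from h import *
go(.6129,-.0311,.0283,-.0209)"
```

```text
clock: 6.33
ee_pos: [0.6149, -0.0295, 0.0334]
orientation: [0.714, 0.7, 0.001, 0.001]
ft_force: [0.3, 0.0, -0.7]
opening: 0.513
grip_force: 19.9
clock: 6.58
ee_pos: [0.6142, -0.0297, 0.0305]
orientation: [0.714, 0.7, 0.0, 0.0]
ft_force: [-0.5, 0.5, -0.7]
opening: 0.51
grip_force: 19.9
t 6.58 tcp [ 0.6142 -0.0297  0.0305] shift [-0.0014 -0.0012  0.0022] yaw -0.0192 az 0.001736869206206082 tilt [0.0007 0.0002] F [-0.46  0.47 -0.69] open 0.5096813270351324
```

```bash
python3 -m crank '[{"tx":0,"ty":0,"tz":0.001,"ax":0,"ay":0,"az":0,"claw":255},{"tx":0,"ty":0,"tz":0.001,"ax":0,"ay":0,"az":0,"claw":255},{"tx":0,"ty":0,"tz":0,"ax":0,"ay":0,"az":0,"claw":255}]'
```

```text
clock: 6.83
ee_pos: [0.6141, -0.0297, 0.0284]
orientation: [0.714, 0.7, 0.0, 0.0]
ft_force: [-1.2, -0.3, 2.2]
opening: 0.508
grip_force: 19.9
```

```bash
python3 -m crank '[{"tx":0,"ty":0,"tz":0,"ax":0,"ay":0,"az":0,"claw":70},{"tx":0,"ty":0,"tz":0,"ax":0,"ay":0,"az":0,"claw":70},{"tx":0,"ty":0,"tz":0,"ax":0,"ay":0,"az":0,"claw":70},{"tx":0,"ty":0,"tz":0,"ax":0,"ay":0,"az":0,"claw":70},{"tx":0,"ty":0,"tz":0,"ax":0,"ay":0,"az":0,"claw":70}]'
python3 -m crank '[{"tx":0,"ty":0,"tz":-0.01,"ax":0,"ay":0,"az":0,"claw":70},{"tx":0,"ty":0,"tz":-0.03,"ax":0,"ay":0,"az":0,"claw":70},{"tx":0,"ty":0,"tz":-0.03,"ax":0,"ay":0,"az":0,"claw":70},{"tx":0,"ty":0,"tz":-0.03,"ax":0,"ay":0,"az":0,"claw":70},{"tx":0,"ty":0,"tz":-0.02,"ax":0,"ay":0,"az":0,"claw":70},{"tx":0,"ty":0,"tz":0,"ax":0,"ay":0,"az":0,"claw":70}]'
```

```text
clock: 7.25
ee_pos: [0.6139, -0.0297, 0.0281]
orientation: [0.714, 0.7, -0.0, -0.0]
ft_force: [-0.5, 0.1, -0.4]
opening: 0.724
grip_force: 0.0
clock: 7.75
ee_pos: [0.617, -0.0302, 0.1537]
orientation: [0.714, 0.7, 0.003, 0.003]
ft_force: [0.3, -0.6, 0.2]
opening: 0.727
grip_force: 0.0
```

```bash
python3 -m crank '[{"tx":0.008,"ty":-0.02,"tz":0,"ax":0,"ay":0,"az":0,"claw":255},{"tx":0.01,"ty":-0.025,"tz":0,"ax":0,"ay":0,"az":0,"claw":255},{"tx":0.012,"ty":-0.028,"tz":0,"ax":0,"ay":0,"az":0,"claw":255},{"tx":0.012,"ty":-0.028,"tz":0,"ax":0,"ay":0,"az":0,"claw":255},{"tx":0.012,"ty":-0.028,"tz":0,"ax":0,"ay":0,"az":0,"claw":255},{"tx":0.012,"ty":-0.028,"tz":0,"ax":0,"ay":0,"az":0,"claw":255},{"tx":0.01,"ty":-0.02,"tz":0,"ax":0,"ay":0,"az":-0.09,"claw":255},{"tx":0,"ty":0,"tz":0,"ax":0,"ay":0,"az":-0.1,"claw":255},{"tx":0,"ty":0,"tz":0,"ax":0,"ay":0,"az":-0.1,"claw":255},{"tx":0,"ty":0,"tz":0,"ax":0,"ay":0,"az":-0.1,"claw":255},{"tx":0,"ty":0,"tz":0,"ax":0,"ay":0,"az":0,"claw":255},{"tx":0,"ty":0,"tz":0,"ax":0,"ay":0,"az":0,"claw":255}]'
python3 -c "
from h import *
go(.4338,.0535,.037,.372); snap('top','p1.png'); snap('scene','p1s.png')
a=cv2.imread('pics/p1.png')[150:315,145:465]; b=cv2.imread('pics/p1s.png')[150:390,180:500]
cv2.imwrite('pics/p1c.png',np.vstack([cv2.resize(x,None,fx=1.45,fy=1.45,interpolation=2) for x in(a,b)]))"
```

```text
clock: 8.75
ee_pos: [0.4382, 0.0495, 0.1481]
orientation: [0.566, 0.824, -0.0, -0.0]
ft_force: [1.6, -0.2, -0.2]
opening: 0.003
grip_force: 0.0
t 8.75 tcp [0.4382 0.0495 0.1481] shift [ 0.0053 -0.0026  0.1111] yaw 0.3677 az -0.004275832164792437 tilt [-0.0003  0.    ] F [ 1.56 -0.16 -0.16] open 0.003342305794790025
```

View pics/p1c.png

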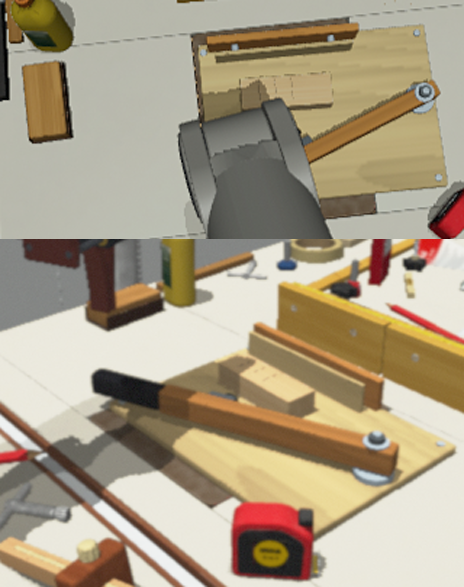

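The offcut lies parallel to the fence (crop x 240–332, rail 208–358), so it is centred to within a few mm, and the arm is still open. Now lowering the closed fingers behind the grip.

```bash
python3 -m crank '[{"tx":0.005,"ty":-0.003,"tz":0.01,"ax":0,"ay":0,"az":-0.004,"claw":255},{"tx":0,"ty":0,"tz":0.025,"ax":0,"ay":0,"az":0,"claw":255},{"tx":0,"ty":0,"tz":0.025,"ax":0,"ay":0,"az":0,"claw":255},{"tx":0,"ty":0,"tz":0.025,"ax":0,"ay":0,"az":0,"claw":255},{"tx":0,"ty":0,"tz":0.016,"ax":0,"ay":0,"az":0,"claw":255},{"tx":0,"ty":0,"tz":0.008,"ax":0,"ay":0,"az":0,"claw":255},{"tx":0,"ty":0,"tz":0,"ax":0,"ay":0,"az":0,"claw":255},{"tx":0,"ty":0,"tz":0,"ax":0,"ay":0,"az":0,"claw":255},{"tx":0,"ty":0,"tz":0,"ax":0,"ay":0,"az":0,"claw":255}]'
python3 -c "
from h import *
go(.4338,.0535,.037,.372)"
python3 -m crank '[{"tx":0,"ty":0.004,"tz":0,"ax":0,"ay":0,"az":0,"claw":255},{"tx":0,"ty":0.003,"tz":0,"ax":0,"ay":0,"az":0,"claw":255},{"tx":0,"ty":0.002,"tz":0,"ax":0,"ay":0,"az":0,"claw":255},{"tx":0,"ty":0.001,"tz":0,"ax":0,"ay":0,"az":0,"claw":255},{"tx":0,"ty":0,"tz":0,"ax":0,"ay":0,"az":0,"claw":255}]'
python3 -m crank '[{"tx":0,"ty":0.002,"tz":0,"ax":0,"ay":0,"az":0,"claw":255},{"tx":0,"ty":0.002,"tz":0,"ax":0,"ay":0,"az":0,"claw":255},{"tx":0,"ty":0,"tz":0,"ax":0,"ay":0,"az":0,"claw":255}]'
```

```text
clock: 9.6
ee_pos: [0.4346, 0.0533, 0.04]
orientation: [0.563, 0.826, 0.001, 0.0]
ft_force: [-0.3, 0.6, -0.3]
opening: 0.006
grip_force: 0.0
t 9.6 tcp [0.4346 0.0533 0.04  ] shift [ 0.0005 -0.0007  0.003 ] yaw 0.3742 az 0.0022139767653142073 tilt [0.0014 0.0005] F [-0.32  0.58 -0.29] open 0.005859365786025383
clock: 10.02
ee_pos: [0.4436, 0.0571, 0.0394]
orientation: [0.563, 0.827, 0.0, 0.0]
ft_force: [-1.1, -1.0, 0.2]
opening: 0.001
grip_force: 0.0
clock: 10.27
ee_pos: [0.4473, 0.0585, 0.0392]
orientation: [0.563, 0.827, 0.0, 0.0]
ft_force: [0.1, 0.7, -0.4]
opening: 0.001
grip_force: 0.0
```

```bash
python3 -m crank '[{"tx":0,"ty":0.002,"tz":0,"ax":0,"ay":0,"az":0,"claw":255},{"tx":0,"ty":0.002,"tz":0,"ax":0,"ay":0,"az":0.006,"claw":255},{"tx":0,"ty":0.002,"tz":0,"ax":0,"ay":0,"az":0.006,"claw":255},{"tx":0,"ty":0.002,"tz":0,"ax":0,"ay":0,"az":0.006,"claw":255}]'
python3 -m crank '[{"tx":0.0002,"ty":0.003,"tz":0,"ax":0,"ay":0,"az":0.01,"claw":255},{"tx":0.0002,"ty":0.003,"tz":0,"ax":0,"ay":0,"az":0.01,"claw":255},{"tx":0.0002,"ty":0.003,"tz":0,"ax":0,"ay":0,"az":0.01,"claw":255},{"tx":0.0002,"ty":0.003,"tz":0,"ax":0,"ay":0,"az":0.01,"claw":255}]'
```

```text
clock: 10.6
ee_pos: [0.4545, 0.0613, 0.0392]
orientation: [0.571, 0.821, 0.0, 0.0]
ft_force: [-0.4, 0.3, 0.8]
opening: 0.009
grip_force: 0.0
clock: 10.93
ee_pos: [0.4648, 0.0659, 0.0389]
orientation: [0.587, 0.809, -0.001, -0.001]
ft_force: [-2.5, -1.2, 1.4]
opening: 0.006
grip_force: 1.8
```

```bash
cat >> h.py <<'E'
def arm():
    s=robot.sense();p=np.array(s['ee_pos'])[:2]-[.584,-.2206];r=np.hypot(*p)
    th=np.arctan2(-p[0],p[1])-np.arcsin(.0255/r)  # arm world angle if touching
    M=R.from_quat(s['orientation']).as_matrix();ya=np.arctan2(M[1,1],M[0,1]);F=np.array(s['ft_force'])[:2]
    n=np.array([np.cos(th),np.sin(th)]);print('t %.2f arm(jig) %.3f along %.3f yaw err %.3f Fn %.2f Ft %.2f grip %.1f'%(s['clock'],th+.0209,np.sqrt(r*r-.0255**2),ya-th,-F@n,F@[-n[1],n[0]],s['grip_force']))
E
python3 -c "
from h import *
arm()"
python3 -m crank '[{"tx":0.0002,"ty":0.003,"tz":0,"ax":0,"ay":0,"az":0.01,"claw":255},{"tx":0.0002,"ty":0.003,"tz":0,"ax":0,"ay":0,"az":0.01,"claw":255},{"tx":0.0002,"ty":0.003,"tz":0,"ax":0,"ay":0,"az":0.01,"claw":255},{"tx":0.0002,"ty":0.003,"tz":0,"ax":0,"ay":0,"az":0.01,"claw":255},{"tx":0.0002,"ty":0.003,"tz":0,"ax":0,"ay":0,"az":0.01,"claw":255},{"tx":0.0002,"ty":0.003,"tz":0,"ax":0,"ay":0,"az":0.01,"claw":255}]'
python3 -c "
from h import *
arm()"
```

```text
t 10.93 arm(jig) 0.333 along 0.309 yaw err 0.004 Fn 2.74 Ft -0.35 grip 1.8
clock: 11.43
ee_pos: [0.4823, 0.0726, 0.039]
orientation: [0.611, 0.792, -0.0, -0.0]
ft_force: [-3.6, 0.4, -0.6]
opening: 0.002
grip_force: 1.5
t 11.43 arm(jig) 0.273 along 0.309 yaw err 0.004 Fn 3.41 Ft 1.25 grip 1.5
```

```bash
python3 -m crank '[{"tx":0.0002,"ty":0.003,"tz":0,"ax":0,"ay":0,"az":0.01,"claw":255},{"tx":0.0002,"ty":0.003,"tz":0,"ax":0,"ay":0,"az":0.01,"claw":255},{"tx":0.0002,"ty":0.003,"tz":0,"ax":0,"ay":0,"az":0.01,"claw":255},{"tx":0.0002,"ty":0.003,"tz":0,"ax":0,"ay":0,"az":0.01,"claw":255},{"tx":0.0002,"ty":0.003,"tz":0,"ax":0,"ay":0,"az":0.01,"claw":255},{"tx":0.0002,"ty":0.003,"tz":0,"ax":0,"ay":0,"az":0.01,"claw":255},{"tx":0.0002,"ty":0.003,"tz":0,"ax":0,"ay":0,"az":0.01,"claw":255},{"tx":0.0002,"ty":0.003,"tz":0,"ax":0,"ay":0,"az":0.01,"claw":255}]'
python3 -c "
from h import *
arm()"
python3 -m crank '[{"tx":0.0002,"ty":0.003,"tz":0,"ax":0,"ay":0,"az":0.01,"claw":255},{"tx":0.0002,"ty":0.003,"tz":0,"ax":0,"ay":0,"az":0.01,"claw":255},{"tx":0.0002,"ty":0.003,"tz":0,"ax":0,"ay":0,"az":0.01,"claw":255},{"tx":0.0002,"ty":0.003,"tz":0,"ax":0,"ay":0,"az":0.01,"claw":255},{"tx":0.0002,"ty":0.003,"tz":0,"ax":0,"ay":0,"az":0.01,"claw":255},{"tx":0.0002,"ty":0.003,"tz":0,"ax":0,"ay":0,"az":0.01,"claw":255}]'
python3 -c "
from h import *
arm();snap('scene','q1.png');snap('top','q1t.png')
a=cv2.imread('pics/q1t.png')[150:315,145:465]; b=cv2.imread('pics/q1.png')[150:390,180:500]
cv2.imwrite('pics/q1c.png',np.vstack([cv2.resize(x,None,fx=1.45,fy=1.45,interpolation=2) for x in(a,b)]))"
```

```text
clock: 12.1
ee_pos: [0.5056, 0.0795, 0.0392]
orientation: [0.642, 0.767, 0.0, -0.0]
ft_force: [-4.0, 1.0, 0.9]
opening: 0.004
grip_force: 1.6
t 12.10 arm(jig) 0.194 along 0.309 yaw err 0.003 Fn 3.73 Ft 1.63 grip 1.6
clock: 12.6
ee_pos: [0.5232, 0.0833, 0.0392]
orientation: [0.665, 0.747, 0.0, -0.0]
ft_force: [-4.1, 2.8, 1.0]
opening: 0.005
grip_force: 1.9
t 12.60 arm(jig) 0.136 along 0.309 yaw err 0.001 Fn 3.70 Ft 3.28 grip 1.9
```

View pics/q1c.png

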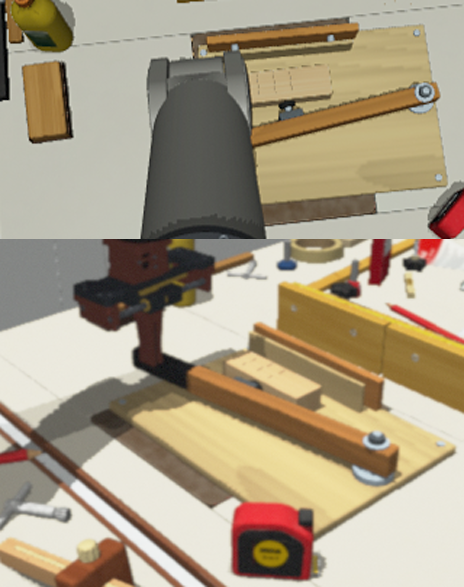

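The shoe is now at the offcut's near side (crop 288,108) and pushing it squarely towards the fence, with the fingers on the grip. Continuing, with a small relief along the arm.

```bash
python3 -m crank '[{"tx":0.001,"ty":0.003,"tz":0,"ax":0,"ay":0,"az":0.01,"claw":255},{"tx":0.001,"ty":0.003,"tz":0,"ax":0,"ay":0,"az":0.01,"claw":255},{"tx":0.0005,"ty":0.003,"tz":0,"ax":0,"ay":0,"az":0.01,"claw":255},{"tx":0.0005,"ty":0.003,"tz":0,"ax":0,"ay":0,"az":0.01,"claw":255},{"tx":0.0005,"ty":0.003,"tz":0,"ax":0,"ay":0,"az":0.01,"claw":255},{"tx":0.0005,"ty":0.003,"tz":0,"ax":0,"ay":0,"az":0.01,"claw":255}]'
python3 -c "
from h import *
arm()"
python3 -m crank '[{"tx":0.0003,"ty":0.002,"tz":0,"ax":0,"ay":0,"az":0.006,"claw":255},{"tx":0.0003,"ty":0.002,"tz":0,"ax":0,"ay":0,"az":0.006,"claw":255},{"tx":0.0003,"ty":0.002,"tz":0,"ax":0,"ay":0,"az":0.006,"claw":255}]'
python3 -c "
from h import *
arm()"
```

```text
clock: 13.2
ee_pos: [0.5408, 0.0881, 0.0392]
orientation: [0.687, 0.726, -0.0, 0.0]
ft_force: [-4.0, -2.7, 1.9]
opening: 0.001
grip_force: 2.0
t 13.20 arm(jig) 0.078 along 0.311 yaw err -0.002 Fn 4.13 Ft -2.44 grip 2.0
clock: 13.45
ee_pos: [0.5465, 0.0898, 0.0391]
orientation: [0.693, 0.721, -0.0, 0.0]
ft_force: [-3.5, -3.2, 2.3]
opening: 0.005
grip_force: 2.1
t 13.45 arm(jig) 0.059 along 0.312 yaw err -0.000 Fn 3.66 Ft -3.07 grip 2.1
```

```bash
python3 -m crank '[{"tx":-0.0006,"ty":0.002,"tz":0,"ax":0,"ay":0,"az":0.006,"claw":255},{"tx":-0.0004,"ty":0.0015,"tz":0,"ax":0,"ay":0,"az":0.005,"claw":255},{"tx":0,"ty":0.0015,"tz":0,"ax":0,"ay":0,"az":0.005,"claw":255},{"tx":0,"ty":0.0015,"tz":0,"ax":0,"ay":0,"az":0.005,"claw":255}]'
python3 -c "
from h import *
arm()"
python3 -m crank '[{"tx":0,"ty":0.001,"tz":0,"ax":0,"ay":0,"az":0.003,"claw":255},{"tx":0,"ty":0.001,"tz":0,"ax":0,"ay":0,"az":0.003,"claw":255},{"tx":0,"ty":0.001,"tz":0,"ax":0,"ay":0,"az":0.003,"claw":255}]'
python3 -c "
from h import *
arm()"
```

```text
clock: 13.78
ee_pos: [0.5529, 0.0903, 0.0391]
orientation: [0.701, 0.714, 0.0, -0.0]
ft_force: [-3.3, 1.2, 1.6]
opening: 0.004
grip_force: 2.0
t 13.78 arm(jig) 0.039 along 0.311 yaw err 0.000 Fn 3.23 Ft 1.25 grip 2.0
clock: 14.03
ee_pos: [0.5559, 0.0903, 0.0391]
orientation: [0.704, 0.711, 0.0, -0.0]
ft_force: [-4.2, 2.3, 1.9]
opening: 0.007
grip_force: 2.0
t 14.03 arm(jig) 0.029 along 0.311 yaw err 0.001 Fn 4.17 Ft 2.32 grip 2.0
```

```bash
python3 -m crank '[{"tx":0.0003,"ty":0.001,"tz":0,"ax":0,"ay":0,"az":0.003,"claw":255},{"tx":0.0002,"ty":0.001,"tz":0,"ax":0,"ay":0,"az":0.003,"claw":255}]'
python3 -c "
from h import *
arm()"
python3 -m crank '[{"tx":0.0001,"ty":0.001,"tz":0,"ax":0,"ay":0,"az":0.003,"claw":255},{"tx":0.0001,"ty":0.001,"tz":0,"ax":0,"ay":0,"az":0.003,"claw":255}]'
python3 -c "
from h import *
arm()"
```

```text
clock: 14.2
ee_pos: [0.5579, 0.0904, 0.0392]
orientation: [0.706, 0.708, 0.0, -0.0]
ft_force: [-3.1, 3.7, 1.8]
opening: 0.004
grip_force: 2.0
t 14.20 arm(jig) 0.023 along 0.311 yaw err 0.001 Fn 3.11 Ft 3.74 grip 2.0
clock: 14.37
ee_pos: [0.56, 0.0906, 0.0392]
orientation: [0.708, 0.706, 0.0, -0.0]
ft_force: [-3.4, 4.2, 2.0]
opening: 0.004
grip_force: 2.0
t 14.37 arm(jig) 0.016 along 0.311 yaw err 0.002 Fn 3.44 Ft 4.20 grip 2.0
```

```bash
python3 -m crank '[{"tx":0.0006,"ty":0.001,"tz":0,"ax":0,"ay":0,"az":0.003,"claw":255},{"tx":0.0003,"ty":0.001,"tz":0,"ax":0,"ay":0,"az":0.003,"claw":255}]'
python3 -c "
from h import *
arm()"
python3 -m crank '[{"tx":0.0001,"ty":0.001,"tz":0,"ax":0,"ay":0,"az":0.003,"claw":255}]'
python3 -c "
from h import *
arm()"
```

```text
clock: 14.53
ee_pos: [0.562, 0.0908, 0.0392]
orientation: [0.71, 0.704, 0.0, 0.0]
ft_force: [-2.9, 1.9, 1.2]
opening: 0.002
grip_force: 2.1
t 14.53 arm(jig) 0.010 along 0.311 yaw err 0.002 Fn 2.90 Ft 1.92 grip 2.1
clock: 14.62
ee_pos: [0.5629, 0.0909, 0.0391]
orientation: [0.711, 0.703, -0.0, -0.0]
ft_force: [-4.0, 1.6, 2.1]
opening: 0.005
grip_force: 2.1
t 14.62 arm(jig) 0.007 along 0.311 yaw err 0.002 Fn 4.06 Ft 1.52 grip 2.1
```

```bash
python3 -m crank '[{"tx":0.0001,"ty":0.001,"tz":0,"ax":0,"ay":0,"az":0.003,"claw":255}]'
python3 -m crank '[{"tx":0.0001,"ty":0.001,"tz":0,"ax":0,"ay":0,"az":0.003,"claw":255}]'
python3 -c "
from h import *
arm()"
python3 -m crank '[{"tx":0.0001,"ty":0.001,"tz":0,"ax":0,"ay":0,"az":0.003,"claw":255}]'
python3 -c "
from h import *
arm();snap('top','r1t.png');snap('scene','r1.png')
a=cv2.imread('pics/r1t.png')[150:230,265:455]; b=cv2.imread('pics/r1.png')[220:340,290:480]
cv2.imwrite('pics/r1c.png',np.vstack([cv2.resize(x,None,fx=2.9,fy=2.9,interpolation=2) for x in(a,b)]))"
```

```text
clock: 14.7
ee_pos: [0.564, 0.091, 0.0392]
orientation: [0.713, 0.702, -0.0, -0.0]
ft_force: [-3.6, 2.6, 1.6]
opening: 0.006
grip_force: 2.1
clock: 14.78
ee_pos: [0.565, 0.0911, 0.0392]
orientation: [0.714, 0.701, 0.0, -0.0]
ft_force: [-3.1, 2.0, 1.6]
opening: 0.003
grip_force: 2.1
t 14.78 arm(jig) 0.000 along 0.311 yaw err 0.003 Fn 3.17 Ft 1.90 grip 2.1
clock: 14.87
ee_pos: [0.566, 0.0911, 0.0392]
orientation: [0.715, 0.7, -0.0, -0.0]
ft_force: [-3.5, 2.1, 1.5]
opening: 0.008
grip_force: 2.1
t 14.87 arm(jig) -0.003 along 0.311 yaw err 0.003 Fn 3.58 Ft 2.06 grip 2.1
```

View pics/r1c.png

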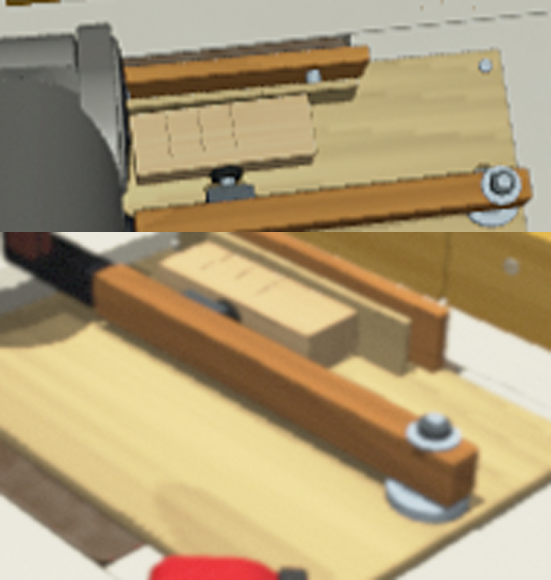

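The offcut is parallel to the fence face and almost touching it (crop 305,95, only a few mm left). I'll go on in single small steps, checking the force after each.

```bash
python3 -m crank '[{"tx":0.0001,"ty":0.001,"tz":0,"ax":0,"ay":0,"az":0.003,"claw":255}]' | sed -n 4p
python3 -m crank '[{"tx":0.0001,"ty":0.001,"tz":0,"ax":0,"ay":0,"az":0.003,"claw":255}]' | sed -n 4p
python3 -c "
from h import *
arm()"
```

```text
ft_force: [-3.9, 2.0, 2.2]
ft_force: [-3.8, 1.7, 1.9]
t 15.13 arm(jig) -0.009 along 0.311 yaw err 0.003 Fn 3.88 Ft 1.59 grip 2.2
```

```bash
python3 -m crank '[{"tx":0.0001,"ty":0.001,"tz":0,"ax":0,"ay":0,"az":0.003,"claw":255}]' | sed -n 4p
python3 -m crank '[{"tx":0.0001,"ty":0.001,"tz":0,"ax":0,"ay":0,"az":0.003,"claw":255}]' | sed -n 4p
python3 -c "
from h import *
arm()"
```

```text
ft_force: [-3.6, 1.7, 1.5]
ft_force: [-5.2, 2.0, 3.2]
t 15.30 arm(jig) -0.015 along 0.311 yaw err 0.003 Fn 5.25 Ft 1.81 grip 3.0
```

Contact with the fence; force is starting to rise.

```bash
python3 -m crank '[{"tx":0,"ty":0.0007,"tz":0,"ax":0,"ay":0,"az":0.002,"claw":255}]' | sed -n 4p
python3 -m crank '[{"tx":0,"ty":0.0005,"tz":0,"ax":0,"ay":0,"az":0.001,"claw":255}]' | sed -n 4p
python3 -c "
from h import *
arm()"
```

```text
ft_force: [-6.3, 1.3, 3.6]
ft_force: [-5.8, 2.2, 4.4]
t 15.47 arm(jig) -0.017 along 0.311 yaw err 0.002 Fn 5.86 Ft 2.03 grip 4.0
```

```bash
python3 -m crank '[{"tx":0,"ty":0.0006,"tz":0,"ax":0,"ay":0,"az":0.001,"claw":255}]' | sed -n 4p
python3 -m crank '[{"tx":0,"ty":0.0006,"tz":0,"ax":0,"ay":0,"az":0.001,"claw":255}]' | sed -n 4p
python3 -m crank '[{"tx":0,"ty":0,"tz":0,"ax":0,"ay":0,"az":0,"claw":255}]' | sed -n 4p
python3 -c "
from h import *
arm()"
```

```text
ft_force: [-7.9, 1.5, 5.2]
ft_force: [-7.7, 2.1, 5.8]
ft_force: [-7.9, 1.9, 5.1]
t 15.72 arm(jig) -0.019 along 0.311 yaw err 0.002 Fn 7.95 Ft 1.57 grip 4.5
```

```bash
python3 -m crank '[{"tx":0.0002,"ty":0.0005,"tz":0,"ax":0,"ay":0,"az":0.001,"claw":255}]' | sed -n 4p
python3 -m crank '[{"tx":0,"ty":0.0002,"tz":0,"ax":0,"ay":0,"az":0,"claw":255},{"tx":0,"ty":0,"tz":0,"ax":0,"ay":0,"az":0,"claw":255},{"tx":0,"ty":0,"tz":0,"ax":0,"ay":0,"az":0,"claw":255},{"tx":0,"ty":0,"tz":0,"ax":0,"ay":0,"az":0,"claw":255}]' | sed -n 4p
python3 -c "
from h import *
arm()"
```

```text
ft_force: [-9.3, 2.1, 6.2]
ft_force: [-8.4, 2.6, 6.2]
t 16.13 arm(jig) -0.020 along 0.311 yaw err 0.002 Fn 8.51 Ft 2.24 grip 5.2
```

Snug at about 9 N. Backing off.

```bash
python3 -m crank '[{"tx":0,"ty":-0.001,"tz":0,"ax":0,"ay":0,"az":0,"claw":255},{"tx":0,"ty":-0.002,"tz":0,"ax":0,"ay":0,"az":0,"claw":255},{"tx":0,"ty":-0.003,"tz":0,"ax":0,"ay":0,"az":0,"claw":255},{"tx":0,"ty":-0.006,"tz":0,"ax":0,"ay":0,"az":0,"claw":255},{"tx":0,"ty":-0.01,"tz":0,"ax":0,"ay":0,"az":0,"claw":255},{"tx":0,"ty":-0.01,"tz":0,"ax":0,"ay":0,"az":0,"claw":255},{"tx":0,"ty":-0.008,"tz":0,"ax":0,"ay":0,"az":0,"claw":255},{"tx":0,"ty":0,"tz":0,"ax":0,"ay":0,"az":0,"claw":255}]'
python3 -m crank '[{"tx":0,"ty":0,"tz":-0.01,"ax":0,"ay":0,"az":0,"claw":255},{"tx":0.01,"ty":0,"tz":-0.03,"ax":0,"ay":0,"az":0,"claw":255},{"tx":0.02,"ty":0,"tz":-0.03,"ax":0,"ay":0,"az":0,"claw":255},{"tx":0.03,"ty":0,"tz":-0.02,"ax":0,"ay":0,"az":0,"claw":255},{"tx":0.03,"ty":0,"tz":0,"ax":0,"ay":0,"az":0,"claw":255},{"tx":0.03,"ty":0,"tz":0,"ax":0,"ay":0,"az":0,"claw":255},{"tx":0.02,"ty":0,"tz":0,"ax":0,"ay":0,"az":0,"claw":255},{"tx":0.01,"ty":0,"tz":0,"ax":0,"ay":0,"az":0,"claw":255},{"tx":0,"ty":0,"tz":0,"ax":0,"ay":0,"az":0,"claw":255},{"tx":0,"ty":0,"tz":0,"ax":0,"ay":0,"az":0,"claw":255}]'
python3 -c "
from h import *
f=snap('top','e1t.png');snap('scene','e1.png')
a=cv2.imread('pics/e1t.png')[150:290,245:465]; b=cv2.imread('pics/e1.png')[190:330,265:485]
cv2.imwrite('pics/e1c.png',np.vstack([cv2.resize(x,None,fx=2.1,fy=2.1,interpolation=2) for x in(a,b)]))"
```

```text
clock: 16.8
ee_pos: [0.5306, 0.0931, 0.0389]
orientation: [0.721, 0.693, -0.001, -0.001]
ft_force: [-0.3, -0.4, 0.3]
opening: 0.004
grip_force: 0.0
clock: 17.63
ee_pos: [0.5391, 0.242, 0.1294]
orientation: [0.721, 0.693, -0.0, 0.0]
ft_force: [0.0, -0.3, 0.1]
opening: 0.006
grip_force: 0.0
```

View pics/e1c.png

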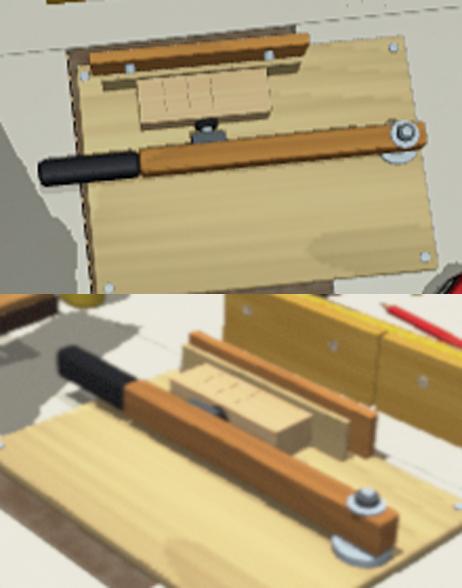

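The offcut sits flush on the fence face and centred on it (crop x 138–270, face 103–299). The shoe is pressing it at (207,130) and the gripper is clear. Handing in.

```bash
python3 -c "
from bench import robot
print(robot.hand_in())"
```

```text
the job is handed in; nothing more can be done
None
```

The offcut lies flat and centred on the jig board, clamped flush against the fence after a push of about 9 N at the grip; the gripper is clear and the job is handed in, with no verdict returned.

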